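# Put the candle set back in its tray on the hall console

## Task

Put the candle set back into the dark wooden tray: first stand the round brass foot with the two notches in the large round well, then seat the amber glass shade that has two brass lugs on top of it, so that both lugs drop fully into the notches. Stand the white candle in the small round well and the match box in the rectangular well, all upright, flat on the tray's floor, released and still. Leave the square-based brass candlestick and the plain glass tumbler standing where they are.

Things in the scene. Friction and masses are not known exactly. Their poses are not given: they have to be found in the camera images.
- tray: Dark wooden tray, fixed to the table, 124 x 308 mm (x by y), rim 16 mm high above the table and 7 mm thick, floor 5 mm above the table. Origin: centre of its underside; y runs along its length. Three wells stand in a row on its floor, 97 mm apart, in an order that varies.
- well_large: Large round well: a fixed wooden ring on the tray's floor, inner diameter 82 mm, outer 90 mm, 9 mm high, no floor of its own. Origin: its centre, on the tray's floor.
- well_small: Small round well: a fixed wooden ring on the tray's floor, inner diameter 60 mm, outer 68 mm, 9 mm high, no floor of its own. Origin: its centre, on the tray's floor.
- well_rect: Rectangular well: a fixed wooden frame on the tray's floor, inside 52 mm along its x and 78 mm along its y, walls 4 mm thick and 9 mm high, no floor of its own. Origin: its centre, on the tray's floor.
- foot: Loose brass foot, 0.35 kg, upright: round disc 60 mm wide, 8 mm thick (bevel to 12 mm is look only), then a drum 48 mm wide up to its top at 46 mm. In the top is a socket 38 mm wide, 10 mm deep, with a rim 5 mm thick; two notches 11.5 mm wide cut the rim down to the socket floor at its +x and -x sides. Origin: centre of the underside.
- shade: Loose amber glass shade, 0.16 kg, upright, 45 mm wide, 72 mm high, open top. Below: brass plug 34 mm wide, 10 mm high, with two lugs 7 mm wide, 10 mm high, reaching along +x and -x to 31 mm from the axis (two ears from above); shoulder 46 mm wide at 10 to 16 mm. Seated (either way round) its origin is 36 mm above the foot's; lugs on the rim: 46 mm. Origin: centre of the underside.
- candle: Loose white pillar candle (about 0.08 kg), 38 mm in diameter, 60 mm high plus a short black wick (look only). Stands upright. Origin: centre of the underside.
- matchbox: Loose match box (about 0.05 kg), cardboard-brown with a paper band, 34 mm along its x, 58 mm along its y, 45 mm high, standing upright. Rigid. Origin: centre of the underside.
- candlestick: Look-alike, to be left: brass candlestick with a SQUARE base 60 x 60 x 8 mm and a drum 48 mm in diameter with an unbroken rim, no notches, 46 mm high. Loose, 0.35 kg. Origin: centre of the underside.
- tumbler: Look-alike, to be left: amber glass tumbler 45 mm in diameter, 72 mm high, no brass collar and no lugs. Loose, 0.16 kg. Origin: centre of the underside.

How it is judged:
By the outcome, as a careful person would: the job done as asked, in the order asked, and still so for the second after the job is handed in, with the robot touching nothing.
It also fails if it takes over 120 s, if anything falls off the work surface, if the arm or the gripper's body presses on something with over 40 N, if the wrist force passes 120 N, or if a joint passes its speed limit or range.

## Robot

A 6-joint arm with a two-finger parallel gripper is mounted at the origin on the work surface. World frame = base frame: x ahead of the robot, y to its left, z up, the work surface at z = 0. Lengths are in m, angles in rad, forces in N, time in s.
With the tool pointing down it reaches from about 0.325 to 0.775 m from the base axis. Payload 9.3 kg.
Tool frame: the origin (TCP) lies midway between the tips of the shut fingers; the grasp point (between the pads) lies behind it (manip.grip_depth is the z of the grasp point in the tool frame, in m); z points along the fingers, y is the line along which they close (so a half turn about z gives the same grasp; the last joint's range is limited). The gripper opens to 85 mm and grips with 20 to 120 N. Pads are 22 mm wide; open, the fingers measure 114 mm over their backs; the gripper's body (76 mm by 85 mm) begins 54 mm behind the grasp point. The pads swing forward as they close: fully open they stand 13 mm farther back than shut.
Start: joints at [-1.404, 0.259, 0.021, 1.334, 0, 1.418], TCP at [0.173, -0.522, 0.192] pointing down, gripper open.
Joint ranges: [-3.04, 3.04], [-0.91, 1.82], [-1.04, 1.36], [-1.92, 1.95], [-1.52, 1.45], [-3.14, 3.14]. Speed limits (rad/s): [2.22, 2.22, 2.79, 3.14, 3.14, 3.14].

## Interface

Orientations are given as a rotation vector (axis times angle).
In Python, from workcell import manip, cams gives the robot as it stands.
- The arm moves only by the tool servo_tool, never from a script. Its argument "targets" is a list of rows, each a list of 7 numbers: the turn, a rotation vector about the world's x, y, z normalised to -1 to 1, where 1 is 45 degrees, then the shift along the world's x, y, z normalised to -1 to 1, where 1 is 500 mm, then the closure, from 0 (fully open) to 1 (shut). A call has 1 to 10 rows; each row is the pose to reach, as a shift and turn from the pose commanded when the call began; what a row does not reach only later rows make up. A row lasts 1/12 s, in which the tool goes at most 41.7 mm and 7.16 degrees, less where a joint would pass 70% of its speed; a pose out of reach is approached as far as the arm can. A call with a number of a shift or a turn outside -1 to 1 is refused whole. A call with a gripper value outside its range is refused whole. The fingers move at their own pace and stop on an object; the grip force is fixed at half the most. Time passes only in rows, so rows that repeat a pose let the fingers close. It gives the time, the measured TCP pose, the force, the opening and the grip force at its end, in the units of the state.
- manip.state(): the state, without advancing time (a new reading comes with each control period).
- cams.camera(name): name is "scene" or "top" or "wrist"; returns the picture (400x640x3 uint8, blue, green, red); there is no depth.
- cams.get_calibration(name): a dict with "K" (3x3 intrinsics, pixels), "rvec" (rotation vector, rad) and "tvec" (3), from world to camera coordinates, as OpenCV has them; the wrist camera has in their place "tool_from_camera" (4x4, takes a point from camera to tool coordinates, whose origin is the TCP and whose axes are the flange's). Camera axes: x right, y down, z forward; pixel columns grow to the right and rows downward; lengths in m; the calibration is good to about 2 mm. A picture is of the moment at which its call begins: read the wrist's pose just before it. get_calibration takes no time and is no camera call.
- manip.close_job(): hands the job in; it is judged then, once.
The state is a dict: "time_s": time; "joint_positions": joint angles; "qd": joint speeds; "effort": joint torques, N m; "tool_pos": TCP position; "tool_rot": TCP orientation; "contact_force": force on the tool from outside, world axes, zero at the start; "moment": the same for the moment, N m; "finger_gap": finger opening in m; "grip_force": force on a finger pad.
Only numpy, scipy, OpenCV 4.12 (cv2) and the standard library are available. Lean on these libraries where they do the work, as an engineer would, in place of code of your own. Each camera call takes 0.05 s, during which the arm holds its last target. There are 200 camera calls.

## Working session

There is one attempt and no reset: what is moved stays moved. The work goes in short steps, Python scripts to look and compute and a tool call to move; the robot and the scene stay as the last step left them, time stands still between calls to the robot, and variables do not carry over. Pictures are saved under pics/ and viewed, at most 14 in all, crops included, and the job is handed in when it is done.

Besides the shell and the picture viewer there is one more tool, called after "Request:" in YAML: its name, and indented under it one key for each argument. servo_tool: Moves the arm, as the interface text tells. Its arguments: {"type":"object","properties":{"targets":{"type":"array"}},"required":["targets"]}

```bash
ls; mkdir -p pics; python3 - <<'E'
from workcell import manip, cams
import cv2
print(manip.state(), manip.grip_depth)
for n in ("scene","top","wrist"):
    cv2.imwrite(f"pics/{n}0.png",cams.camera(n)); c=cams.get_calibration(n); print(n,c)
E
```

```text
pics
{'time_s': 0.0, 'joint_positions': array([-1.40359439e+00,  2.59222957e-01,  2.07411947e-02,  1.33368378e+00,
        2.95389009e-05,  1.41820416e+00]), 'qd': array([-3.11096622e-04, -2.26833966e-03,  1.44889862e-05,  2.73571193e-04,
        3.22237344e-04, -8.45480691e-04]), 'effort': array([ 1.10313414e-05, -5.55642271e+01,  3.44524348e+01,  1.36443030e-02,
       -1.79114941e-04,  1.14109673e-05]), 'tool_pos': array([ 0.17285728, -0.5217806 ,  0.19114139]), 'tool_rot': array([-3.10016557e+00, -4.99975544e-01, -3.06741039e-05]), 'contact_force': array([-0.23351583, -0.52309904, -0.01220167]), 'moment': array([-0.00422377, -0.00127768, -0.0234283 ]), 'grip_force': 0.0, 'finger_gap': 0.08527461909571414} -0.0187
scene {'K': array([[371.30419072,   0.        , 321.24588091],
       [  0.        , 371.30419072, 201.82949342],
       [  0.        ,   0.        ,   1.        ]]), 'rvec': array([ 2.45032677,  0.96020094, -0.24072576]), 'tvec': array([-0.38242434, -0.29257709,  1.05814586])}
top {'K': array([[375.93486543,   0.        , 323.83773512],
       [  0.        , 375.93486543, 201.27364277],
       [  0.        ,   0.        ,   1.        ]]), 'rvec': array([ 2.20187212, -2.2157381 ,  0.06468614]), 'tvec': array([-0.00090236,  0.52235581,  0.8608272 ])}
wrist {'K': array([[275.45514933,   0.        , 322.68145386],
       [  0.        , 275.45514933, 197.08422017],
       [  0.        ,   0.        ,   1.        ]]), 'tool_from_camera': array([[ 1.15984200e-04, -9.63424926e-01, -2.67978354e-01,
         6.85297828e-02],
       [ 9.99999986e-01,  7.84751313e-05,  1.50681203e-04,
         5.01604502e-04],
       [-1.24140390e-04, -2.67978367e-01,  9.63424921e-01,
        -1.82051021e-01],
       [ 0.00000000e+00,  0.00000000e+00,  0.00000000e+00,
         1.00000000e+00]])}
```

View pics/top0.png

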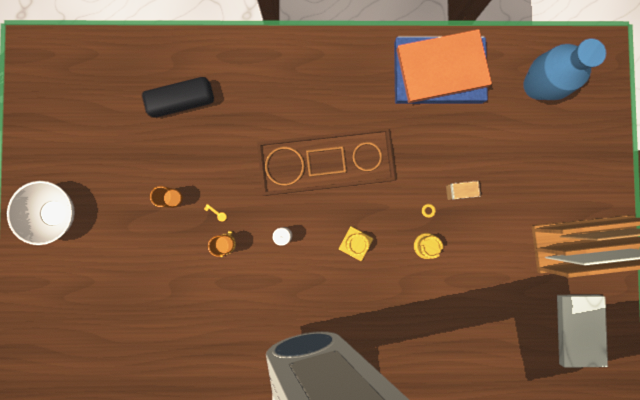

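View pics/scene0.png

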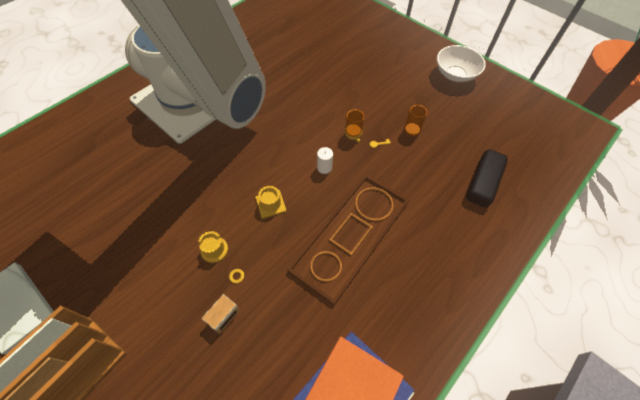

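The top view shows the shade (222,243), tumbler (165,197), candle (282,236), square candlestick (356,243), notched foot (429,245), match box (464,190) and the tray, centred near (328,161). Its wells run large, rect, small from left to right. Next I zoom in for exact pixels.

```bash
cat > h.py <<'E'
from workcell import manip, cams
import cv2, numpy as np
from scipy.spatial.transform import Rotation as R
def cam(n,state=None):
    c=cams.get_calibration(n); K=c["K"]
    if n=="wrist":
        s=state or manip.state(); T=np.eye(4); T[:3,:3]=R.from_rotvec(s["tool_rot"]).as_matrix(); T[:3,3]=s["tool_pos"]
        W=np.linalg.inv(T@c["tool_from_camera"]); return K,W[:3,:3],W[:3,3]
    return K,R.from_rotvec(c["rvec"]).as_matrix(),c["tvec"]
def unproj(n,uv,z,state=None):
    K,Rm,t=cam(n,state); o=-Rm.T@t
    d=(Rm.T@np.linalg.inv(K)@np.c_[np.atleast_2d(uv),np.ones(len(np.atleast_2d(uv)))].T).T
    return o+d*((z-o[2])/d[:,2])[:,None]
def proj(n,P,state=None):
    K,Rm,t=cam(n,state); p=(K@(Rm@np.atleast_2d(P).T+t[:,None])).T; return p[:,:2]/p[:,2:]
E
python3 - <<'E'
from h import *
im=cv2.imread("pics/top0.png")
a=cv2.resize(im[120:270,140:300],None,fx=5,fy=4,interpolation=3)
def crop(x0,y0,w,h,f): return cv2.resize(im[y0:y0+h,x0:x0+w],None,fx=f,fy=f,interpolation=cv2.INTER_CUBIC)
o=np.zeros((600,800,3),np.uint8)
A=crop(195,215,100,50,4);B=crop(335,222,100,50,4)
o[:200,:400]=A;o[:200,400:]=B
C=crop(405,170,90,100,4);o[200:600,:360]=C
D=crop(255,125,145,75,3);o[200:425,365:800]=D
cv2.imwrite("pics/c0.png",o)
K,Rm,t=cam("top");print(-Rm.T@t)
K,Rm,t=cam("scene");print(-Rm.T@t)
for n,uv,z in [("shade",(222,243),.03),("candle",(282,236),.06),("stick",(356,243),.03),("foot",(429,245),.03),("mb",(464,190),.045),("traycenter",(328,161),.014),("tumb",(165,197),.03)]:
    print(n,unproj("top",uv,z).round(3))
E
```

```text
[0.48628268 0.01085655 0.88164118]
[ 0.80579605 -0.32936217  0.77054246]
shade [[0.429 0.226 0.03 ]]
candle [[0.445 0.088 0.06 ]]
stick [[ 0.427 -0.076  0.03 ]]
foot [[ 0.421 -0.242  0.03 ]]
mb [[ 0.544 -0.318  0.045]]
traycenter [[ 0.616 -0.014  0.014]]
tumb [[0.533 0.354 0.03 ]]
```

View pics/c0.png

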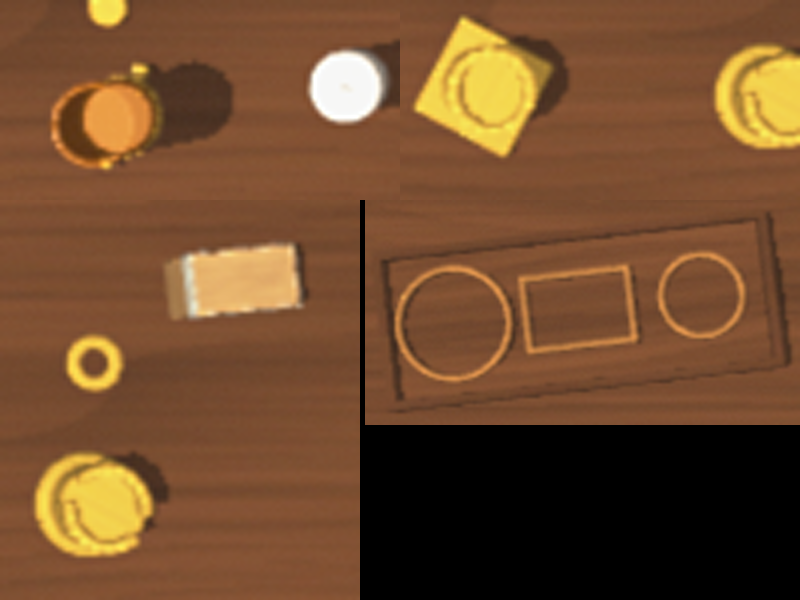

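```bash
cat >> h.py <<'E'
def wells(n,im,state,mask0):
    m=((im[:,:,2]>150)&(im[:,:,0]<110)).astype(np.uint8)&mask0
    cs,_=cv2.findContours(m,cv2.RETR_EXTERNAL,cv2.CHAIN_APPROX_NONE)
    out=[]
    for c in cs:
        if cv2.contourArea(c)<200: continue
        P=unproj(n,c[:,0]+0.0,.014,state)[:,:2].astype(np.float32)
        (cx,cy),(w,h),a=cv2.minAreaRect(P); out.append((cx,cy,w,h,a,cv2.contourArea(P)/(w*h)))
    return out
E
python3 - <<'E'
from h import *
im=cv2.imread("pics/top0.png"); m=np.zeros(im.shape[:2],np.uint8); m[130:195,258:398]=1
for o in wells("top",im,None,m): print(np.round(o,4))
P=unproj("top",[[458-0,249]],.0)
s=manip.state(); print(R.from_rotvec(s["tool_rot"]).as_matrix().round(3))
u=proj("top",[[.62,.06,.014]])
# matchbox top & foot disc & square contour
hsv=cv2.cvtColor(im,cv2.COLOR_BGR2HSV)
g=((hsv[:,:,0]>20)&(hsv[:,:,0]<32)&(hsv[:,:,1]>120)&(hsv[:,:,2]>120)).astype(np.uint8)
cs,_=cv2.findContours(g,0,1)
for c in cs:
    if cv2.contourArea(c)>20: print(cv2.boundingRect(c),cv2.contourArea(c))
E
```

```text
[ 0.6162 -0.0082  0.0616  0.087   6.1802  0.9354]
[ 0.6055  0.088   0.0894  0.089  26.3519  0.7735]
[ 6.2710e-01 -1.0410e-01  6.7700e-02  6.5500e-02  8.9742e+01  7.8950e-01]
[[ 0.949  0.314 -0.   ]
 [ 0.314 -0.949  0.001]
 [ 0.    -0.001 -1.   ]]
(414, 234, 28, 25) 346.5
(339, 226, 30, 34) 543.5
(422, 205, 13, 12) 107.0
(205, 205, 21, 16) 72.0
```

Request:
servo_tool:
  targets:
    - [0,0,-0.407,0.534,0.564,0.0,0]
    - [0,0,-0.407,0.534,0.564,0.0,0]
    - [0,0,-0.407,0.534,0.564,0.0,0]
    - [0,0,-0.407,0.534,0.564,0.0,0]
    - [0,0,-0.407,0.534,0.564,0.0,0]
    - [0,0,-0.407,0.534,0.564,0.0,0]
    - [0,0,-0.407,0.534,0.564,0.0,0]
    - [0,0,-0.407,0.534,0.564,0.0,0]
    - [0,0,-0.407,0.534,0.564,0.0,0]
    - [0,0,-0.407,0.534,0.564,0.0,0]

```text
time_s: 0.98
tool_pos: [0.4421, -0.2366, 0.1917]
tool_rot: [-3.141, -0.004, -0.001]
contact_force: [0.1, -0.5, -0.6]
finger_gap: 0.0857
grip_force: 0.0
```

```bash
cat > shot.py <<'E'
from h import *
import sys,pickle
s=manip.state(); im=cams.camera("wrist"); n=sys.argv[1]
cv2.imwrite(f"pics/{n}.png",im); pickle.dump(s,open(f"pics/{n}.pkl","wb")); print(s["time_s"],s["tool_pos"].round(4),s["tool_rot"].round(3),s["joint_positions"].round(2))
E
python3 shot.py w1
```

```text
0.9833 [ 0.4421 -0.2366  0.1917] [-3.141e+00 -4.000e-03 -1.000e-03] [-0.66  0.18 -0.09  1.31  0.    2.48]
```

View pics/w1.png

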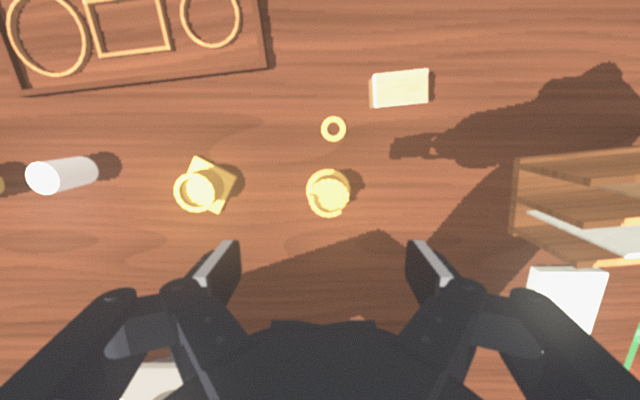

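The wrist view shows the foot at (328,193), match box at (400,88), candlestick at (203,186) and the loose ring at (333,129). I crop it to read the foot's notches.

```bash
python3 - <<'E'
from h import *
im=cv2.imread("pics/w1.png")
o=np.hstack([cv2.resize(im[160:225,300:360],None,fx=7,fy=7,interpolation=2),cv2.resize(im[60:125,360:440],(380,455),interpolation=2)])
cv2.imwrite("pics/c1.png",o);print(o.shape)
E
```

```text
(455, 800, 3)
```

View pics/c1.png

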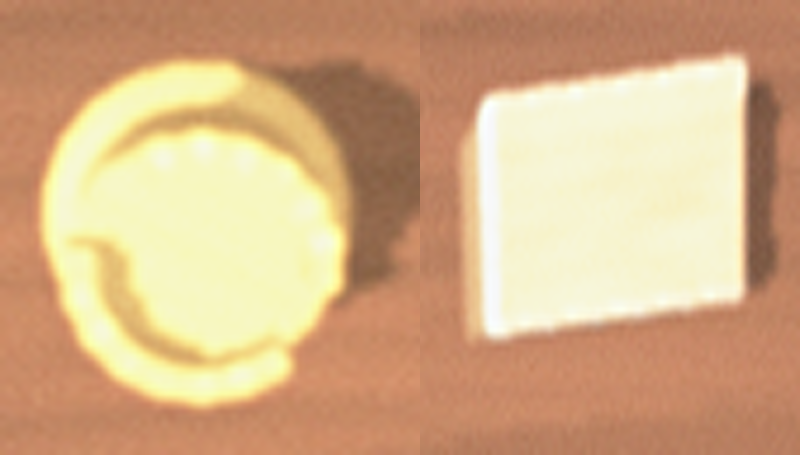

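The foot's rim arc runs from a notch edge near wrist pixel (311,194) to one near (341,211), so the notch axis is roughly parallel to that chord. The match box top spans crop (485..745, 60..335).

```bash
python3 - <<'E'
from h import *
import pickle
s=pickle.load(open("pics/w1.pkl","rb")); im=cv2.imread("pics/w1.png")
A,B=unproj("wrist",[[310.7,194.3],[341.4,210.7]],.046,s); d=B-A; print("axis deg",np.degrees(np.arctan2(-d[1],-d[0])),np.hypot(*d[:2]), (A+B)/2)
print("floor ctr",unproj("wrist",[[331,194.3]],.036,s).round(4))
# model silhouette fit
hsv=cv2.cvtColor(im,cv2.COLOR_BGR2HSV)
g=((hsv[:,:,0]>18)&(hsv[:,:,0]<35)&(hsv[:,:,1]>70)).astype(np.uint8)
g[:,:300]=0;g[:,360:]=0;g[:160]=0;g[230:]=0
from scipy.optimize import minimize
t=np.linspace(0,2*np.pi,60)
def sil(x,y):
    P=np.vstack([np.c_[x+r*np.cos(t),y+r*np.sin(t),z+0*t] for r,z in((.03,0),(.03,.008),(.024,.046))])
    m=np.zeros(g.shape,np.uint8)
    for k in range(2):
        q=proj("wrist",P[[slice(0,120),slice(60,180)][k]],s); cv2.fillConvexPoly(m,cv2.convexHull(np.round(q*16).astype(np.int32)),1,shift=4)
    return m
best=min(((np.sum(sil(x,y)!=g),x,y) for x in np.arange(.405,.435,.001) for y in np.arange(-.26,-.225,.001)))
print(best,g.sum())
# matchbox top corners
C=np.array([[485,97],[740,60],[745,298],[490,335]])*1.0
C=np.c_[360+(C[:,0]-420)*80/380,60+C[:,1]/7]
W=unproj("wrist",C,.045,s)[:,:2]; print(W.round(4),W.mean(0)); print(cv2.minAreaRect(W.astype(np.float32)))
E
```

```text
axis deg 61.08557056680747 0.04370691080211599 [ 0.41267516 -0.24121716  0.046     ]
floor ctr [[ 0.4207 -0.2474  0.036 ]]
(np.int64(1123), np.float64(0.41700000000000004), np.float64(-0.243)) 626
[[ 0.5605 -0.2926]
 [ 0.5661 -0.3512]
 [ 0.5307 -0.3561]
 [ 0.5249 -0.2957]] [ 0.54555873 -0.32391999]
((0.5456269383430481, -0.3241766691207886), (0.03579596057534218, 0.06068643927574158), 5.550583839416504)
```

Request:
servo_tool:
  targets:
    - [0,0,-0.644,-0.042,-0.008,-0.1,0]
    - [0,0,-0.644,-0.042,-0.008,-0.1,0]
    - [0,0,-0.644,-0.042,-0.008,-0.1,0]
    - [0,0,-0.644,-0.042,-0.008,-0.1,0]
    - [0,0,-0.644,-0.042,-0.008,-0.2,0]
    - [0,0,-0.644,-0.042,-0.008,-0.25,0]
    - [0,0,-0.644,-0.042,-0.008,-0.3,0]
    - [0,0,-0.644,-0.042,-0.008,-0.354,0]
    - [0,0,-0.644,-0.042,-0.008,-0.354,0]
    - [0,0,-0.644,-0.042,-0.008,-0.354,0]

```text
time_s: 1.87
tool_pos: [0.4181, -0.2436, 0.0142]
tool_rot: [-3.04, 0.786, 0.004]
contact_force: [0.6, -0.5, 0.9]
finger_gap: 0.0854
grip_force: 0.0
```

Request:
servo_tool:
  targets:
    - [0,0,0,0,0,0,1]
    - [0,0,0,0,0,0,1]
    - [0,0,0,0,0,0,1]
    - [0,0,0,0,0,0,1]
    - [0,0,0,0,0,0,1]
    - [0,0,0,0,0,0,1]
    - [0,0,0,0,0,0,1]
    - [0,0,0,0,0,0,1]

```text
time_s: 2.53
tool_pos: [0.4189, -0.2441, 0.0149]
tool_rot: [3.042, -0.786, 0.0]
contact_force: [1.0, 1.0, 0.1]
finger_gap: -0.0
grip_force: 0.0
```

```bash
python3 shot.py w2; python3 -c "
from h import *
cv2.imwrite('pics/top1.png',cv2.resize(cams.camera('top')[170:290,340:480],(700,600)))"
```

```text
2.5333 [ 0.4189 -0.2441  0.0149] [ 3.042 -0.786  0.   ] [-0.7   0.27 -0.44  0.85 -0.    2.95]
```

View pics/w2.png

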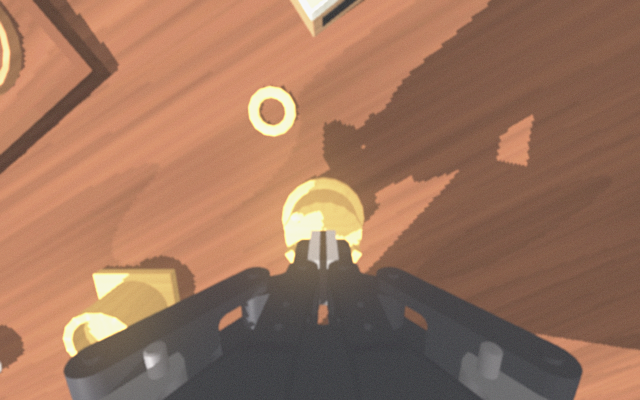

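View top1.

Unexpected: the fingers are fully shut (tips at (322,235)) and the foot stands upright just ahead of them at about (323,215). I check the top view.

View pics/top1.png

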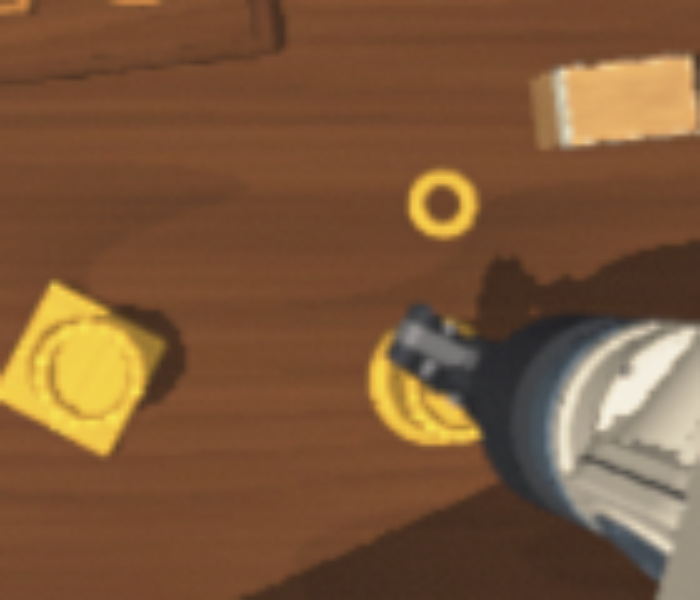

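```bash
python3 - <<'E'
from h import *
import pickle
s=pickle.load(open("pics/w2.pkl","rb"))
p=s["tool_pos"]; M=R.from_rotvec(s["tool_rot"]).as_matrix(); print(M.round(2))
for d in (0,-.0187,-.05): print(d,proj("wrist",p+M@[0,0,d],s),"top",proj("top",p+M@[0,0,d]))
print("disc circle pts for centre at tcp",proj("wrist",[[p[0],p[1],0],[.42,-.243,.046]],s))
print(unproj("wrist",[[323,215]],.008,s))
E
```

```text
[[ 0.87 -0.48  0.  ]
 [-0.48 -0.87 -0.  ]
 [ 0.    0.   -1.  ]]
0 [[322.94955446 221.79356644]] top [[428.12550153 245.36376342]]
-0.0187 [[322.99625633 232.17091833]] top [[430.5607071  245.99135389]]
-0.05 [[323.10029086 255.28782748]] top [[434.88577846 247.10599226]]
disc circle pts for centre at tcp [[322.91748164 214.82448984]
 [320.50211291 239.69994865]]
[[ 0.42121649 -0.24544735  0.008     ]]
```

```bash
python3 -c "
from h import *
s=manip.state();p=s['tool_pos'];print(s['contact_force'],s['time_s'])
im=cams.camera('scene');a=im[190:290,150:290].copy()
a=cv2.resize(a,None,fx=5,fy=5,interpolation=2)
for z in (0.015,.034,.046):
    q=proj('scene',[[p[0],p[1],z]])[0]; print(z,q); cv2.circle(a,tuple(((q-[150,190])*5).astype(int)),3,(255,0,255),-1)
cv2.imwrite('pics/s1.png',a)"
```

```text
[ 0.28456194 -0.063336    0.42734125] 2.6333
0.015 [212.16867089 247.72389981]
0.034 [210.05887962 244.18836809]
0.046 [208.68105468 241.87944595]
```

View pics/s1.png

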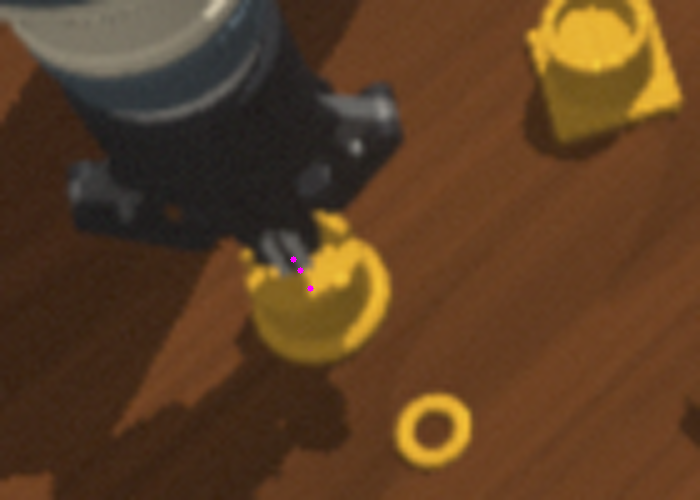

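The scene view shows the shut fingertips only at the foot's rim, about 25–30 mm above the reported TCP (crop (295,262)). The foot has not been disturbed. I lift, open, and grip lower.

Request:
servo_tool:
  targets:
    - [0,0,0,0,0,0.06,1]
    - [0,0,0,0,0,0.12,1]
    - [0,0,0,0,0,0.12,0]
    - [0,0,0,0,0,0.12,0]
    - [0,0,0,0,0,0.12,0]
    - [0,0,0,0,0,0.12,0]
    - [0,0,0,0,0,0.12,0]
    - [0,0,0,0,0,0.12,0]
    - [0,0,0,0,0,0.12,0]

```text
time_s: 3.43
tool_pos: [0.4187, -0.2439, 0.0742]
tool_rot: [-3.041, 0.786, 0.002]
contact_force: [0.4, -0.0, 0.1]
finger_gap: 0.0832
grip_force: 0.0
```

Request:
servo_tool:
  targets:
    - [0,0,0,0,0,-0.08,0]
    - [0,0,0,0,0,-0.12,0]
    - [0,0,0,0,0,-0.15,0]
    - [0,0,0,0,0,-0.16,0]
    - [0,0,0,0,0,-0.168,0]
    - [0,0,0,0,0,-0.168,0]

```text
time_s: 3.93
tool_pos: [0.4189, -0.2441, -0.0094]
tool_rot: [-3.041, 0.786, 0.001]
contact_force: [-0.4, 0.5, 0.1]
finger_gap: 0.0855
grip_force: 0.0
```

Request:
servo_tool:
  targets:
    - [0,0,0,0,0,0,1]
    - [0,0,0,0,0,0,1]
    - [0,0,0,0,0,0,1]
    - [0,0,0,0,0,0,1]
    - [0,0,0,0,0,0,1]
    - [0,0,0,0,0,0,1]

```text
time_s: 4.43
tool_pos: [0.4194, -0.2445, -0.0079]
tool_rot: [3.041, -0.786, 0.003]
contact_force: [-2.2, 1.1, 11.6]
finger_gap: 0.0441
grip_force: 59.4
```

Request:
servo_tool:
  targets:
    - [0,0,0,0,0,0,0]
    - [0,0,0,0,0,0,0]
    - [0,0,0,0,0,0,0]
    - [0,0,0,0,0,0,0]
    - [0,0,0,0,0,0,0]
    - [0,0,0,0,0,0.08,0]
    - [0,0,0,0,0,0.14,0]
    - [0,0,0.15,0,0,0.14,0]
    - [0,0,0.3,0,0,0.14,0]
    - [0,0,0.46,0,0,0.14,0]

```text
time_s: 5.27
tool_pos: [0.4192, -0.2443, 0.0614]
tool_rot: [3.133, -0.219, 0.002]
contact_force: [0.0, 0.8, -0.3]
finger_gap: 0.0855
grip_force: 0.0
```

Request:
servo_tool:
  targets:
    - [0,0,0.15,0,0,0,0]
    - [0,0,0.3,0,0,0,0]
    - [0,0,0.45,0,0,0,0]
    - [0,0,0.6,0,0,0,0]
    - [0,0,0.75,0,0,0,0]
    - [0,0,0.9,0,0,0,0]
    - [0,0,1,0,0,0,0]

```text
time_s: 5.85
tool_pos: [0.4188, -0.2441, 0.0607]
tool_rot: [-2.979, -0.998, 0.0]
contact_force: [0.4, 0.1, 0.2]
finger_gap: 0.0855
grip_force: 0.0
```

Request:
servo_tool:
  targets:
    - [0,0,0.15,0,0,0,0]
    - [0,0,0.3,0,0,0,0]
    - [0,0,0.45,0,0,0,0]
    - [0,0,0.54,0,0,0,0]
    - [0,0,0.54,0,0,0,0]
    - [0,0,0.54,0,0,-0.06,0]
    - [0,0,0.54,0,0,-0.1,0]
    - [0,0,0.54,0,0,-0.13,0]
    - [0,0,0.54,0,0,-0.15,0]
    - [0,0,0.54,0,0,-0.152,0]

```text
time_s: 6.68
tool_pos: [0.4179, -0.2433, -0.017]
tool_rot: [-2.707, -1.589, 0.002]
contact_force: [-0.5, -0.1, 0.9]
finger_gap: 0.0854
grip_force: 0.0
```

Request:
servo_tool:
  targets:
    - [0,0,0,0,0,0,1]
    - [0,0,0,0,0,0,1]
    - [0,0,0,0,0,0,1]
    - [0,0,0,0,0,0,1]
    - [0,0,0,0,0,0,1]
    - [0,0,0,0,0,0,1]

```text
time_s: 7.18
tool_pos: [0.4194, -0.2445, -0.0141]
tool_rot: [2.706, 1.593, 0.001]
contact_force: [-1.1, 0.7, 6.0]
finger_gap: 0.0465
grip_force: 61.5
```

Request:
servo_tool:
  targets:
    - [0,0,0,0,0,0.04,1]
    - [0,0,0,0,0,0.08,1]
    - [0,0,0,0,0,0.12,1]
    - [0,0,0,0,0,0.16,1]
    - [0,0,0,0,0,0.16,1]
    - [0,0,0,0,0,0.16,1]

```text
time_s: 7.68
tool_pos: [0.4194, -0.2446, 0.0658]
tool_rot: [2.705, 1.593, 0.001]
contact_force: [0.7, -0.3, -3.7]
finger_gap: 0.0465
grip_force: 63.3
```

```bash
python3 shot.py w3
```

```text
7.6833 [ 0.4194 -0.2446  0.0658] [2.705e+00 1.593e+00 1.000e-03] [-0.7   0.22 -0.36  0.98  0.    1.38]
```

View pics/w3.png

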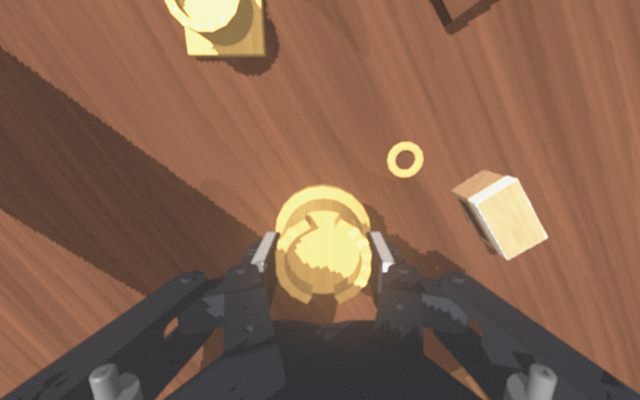

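The wrist view shows the foot held upright at (322,250), its notches at (321,214) and (323,301). The notch axis lies along tool x, at yaw 61°. Next I carry it to the large well.

Request:
servo_tool:
  targets:
    - [0,0,0,0.037,0.066,0,1]
    - [0,0,0,0.079,0.14,0,1]
    - [0,0,0,0.121,0.215,0,1]
    - [0,0,0,0.163,0.29,0,1]
    - [0,0,0,0.205,0.365,0,1]
    - [0,0,0,0.247,0.44,0,1]
    - [0,0,0,0.289,0.515,0,1]
    - [0,0,0,0.331,0.59,0,1]
    - [0,0,0,0.362,0.645,0,1]
    - [0,0,0,0.373,0.664,0,1]

```text
time_s: 8.57
tool_pos: [0.6067, 0.0928, 0.0628]
tool_rot: [-2.703, -1.598, 0.0]
contact_force: [-1.5, -0.5, -2.2]
finger_gap: 0.0465
grip_force: 63.1
```

Request:
servo_tool:
  targets:
    - [0,0,0,0,0,-0.03,1]
    - [0,0,0,0,0,-0.06,1]
    - [0,0,0,0,0,-0.09,1]
    - [0,0,0,0,0,-0.11,1]
    - [0,0,0,0,0,-0.125,1]
    - [0,0,0,0,0,-0.135,1]
    - [0,0,0,0,0,-0.14,1]
    - [0,0,0,0,0,-0.144,1]
    - [0,0,0,0,0,-0.144,1]

```text
time_s: 9.32
tool_pos: [0.6057, 0.0878, -0.0067]
tool_rot: [2.707, 1.594, 0.001]
contact_force: [0.4, -0.9, -2.9]
finger_gap: 0.0466
grip_force: 63.1
```

Request:
servo_tool:
  targets:
    - [0,0,0,0,0,-0.003,1]
    - [0,0,0,0,0,-0.005,1]
    - [0,0,0,0,0,-0.005,1]
    - [0,0,0,0,0,-0.005,1]

```text
time_s: 9.65
tool_pos: [0.6061, 0.0879, -0.007]
tool_rot: [2.706, 1.593, 0.004]
contact_force: [-6.2, 0.3, 17.4]
finger_gap: 0.0468
grip_force: 65.2
```

Request:
servo_tool:
  targets:
    - [0,0,0,0,0,0.003,1]
    - [0,0,0,0,0,0.003,0]
    - [0,0,0,0,0,0.003,0]
    - [0,0,0,0,0,0.003,0]
    - [0,0,0,0,0,0.003,0]
    - [0,0,0,0,0,0.003,0]
    - [0,0,0,0,0,0.08,0]
    - [0,0,0,0,0,0.16,0]
    - [0,0,0,0,0,0.24,0]
    - [0,0,0,0,0,0.24,0]

```text
time_s: 10.48
tool_pos: [0.6088, 0.088, 0.1183]
tool_rot: [2.702, 1.592, 0.015]
contact_force: [0.1, 0.2, 0.2]
finger_gap: 0.085
grip_force: 0.0
```

```bash
python3 shot.py w4
```

```text
10.4833 [0.6088 0.088  0.1183] [2.702 1.592 0.015] [0.01 0.39 0.03 1.2  0.   2.08]
```

View pics/w4.png

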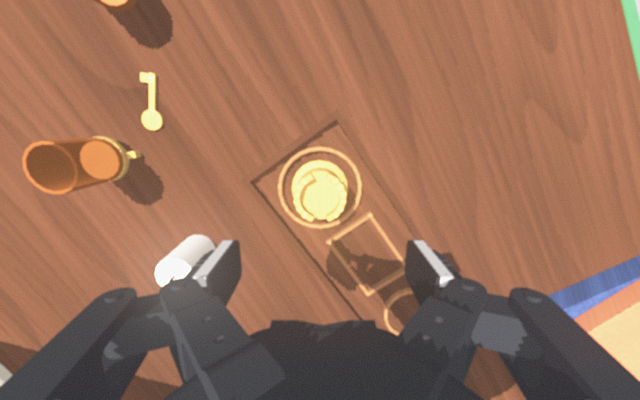

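Foot is upright inside the large well at (320,190). Next I view the shade from directly above.

Request:
servo_tool:
  targets:
    - [0,0,0,-0.08,0.03,0.06,0]
    - [0,0,0,-0.16,0.06,0.08,0]
    - [0,0,0,-0.24,0.09,0.08,0]
    - [0,0,0,-0.32,0.12,0.08,0]
    - [0,0,0,-0.39,0.146,0.08,0]
    - [0,0,0,-0.417,0.156,0.08,0]
    - [0,0,0,-0.417,0.156,0.08,0]
    - [0,0,0,-0.417,0.156,0.08,0]
    - [0,0,0,-0.417,0.156,0.08,0]

```text
time_s: 11.28
tool_pos: [0.3973, 0.1659, 0.15]
tool_rot: [2.707, 1.595, 0.0]
contact_force: [0.2, 0.7, -0.3]
finger_gap: 0.0853
grip_force: 0.0
```

```bash
python3 shot.py w5; python3 - <<'E'
from h import *
import pickle
s=pickle.load(open("pics/w5.pkl","rb")); q=proj("wrist",[.43,.226,.03],s)[0]; print(q)
im=cv2.imread("pics/w5.png"); x,y=(q-50).astype(int); x,y=max(x,0),max(y,0); print(x,y)
cv2.imwrite("pics/c5.png",cv2.resize(im[y:y+100,x:x+100],(600,600),interpolation=2))
E
```

```text
11.2833 [0.3973 0.1659 0.15  ] [2.707 1.595 0.   ] [ 0.2   0.07 -0.32  1.18 -0.    2.28]
[321.35529097 120.03395122]
271 70
```

View pics/c5.png

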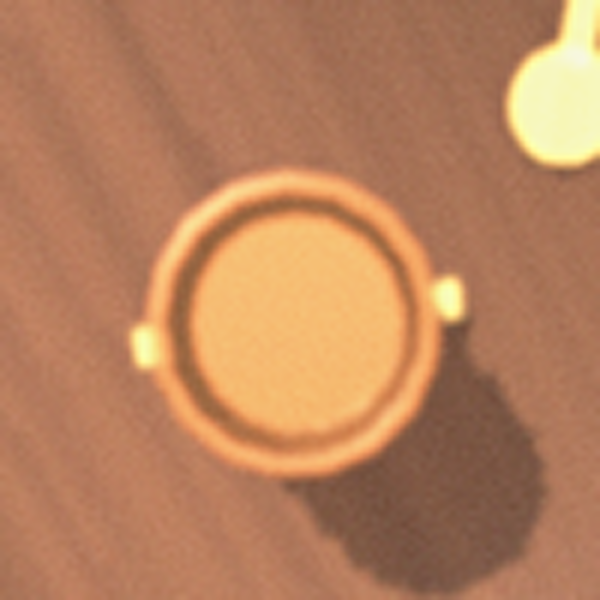

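The shade stands upright, glass centre at crop (297,322), lug tips at crop (132,347) and (465,298).

```bash
python3 - <<'E'
from h import *
import pickle
s=pickle.load(open("pics/w5.pkl","rb"))
A,B=unproj("wrist",[[271+132/6,70+347/6],[271+465/6,70+298/6]],.007,s); d=B-A
print(A,B,(A+B)/2,np.hypot(*d[:2]),np.degrees(np.arctan2(d[1],d[0])))
A,B=unproj("wrist",[[271+145/6,70+347/6],[271+450/6,70+298/6]],.01,s); d=B-A
print(np.degrees(np.arctan2(d[1],d[0])))
print("rim ctr z72",unproj("wrist",[[271+292/6,70+322/6]],.072,s), "floor16",unproj("wrist",[[271+299/6,70+321/6]],.016,s))
im=cv2.imread("pics/w4.png"); st=pickle.load(open("pics/w4.pkl","rb"))
E
```

```text
[0.39734738 0.23430079 0.007     ] [0.45708677 0.21149398 0.007     ] [0.42721707 0.22289739 0.007     ] 0.06394486618898465 -20.895443371367016
-20.164283788222896
rim ctr z72 [[0.427251  0.2237997 0.072    ]] floor16 [[0.427647   0.22309842 0.016     ]]
```

Request:
servo_tool:
  targets:
    - [0,0,0.1,0.04,0.07,0,0]
    - [0,0,0.189,0.061,0.114,0,0]
    - [0,0,0.189,0.061,0.114,0,0]
    - [0,0,0.189,0.061,0.114,0,0]
    - [0,0,0.189,0.061,0.114,-0.06,0]
    - [0,0,0.189,0.061,0.114,-0.12,0]
    - [0,0,0.189,0.061,0.114,-0.18,0]
    - [0,0,0.189,0.061,0.114,-0.23,0]
    - [0,0,0.189,0.061,0.114,-0.27,0]
    - [0,0,0.189,0.061,0.114,-0.284,0]

```text
time_s: 12.17
tool_pos: [0.4257, 0.2213, 0.0054]
tool_rot: [-2.582, -1.787, 0.007]
contact_force: [-0.8, 0.9, -0.1]
finger_gap: 0.0858
grip_force: 0.0
```

Request:
servo_tool:
  targets:
    - [0,0,0,0,0,0,0]
    - [0,0,0,0,0,0,1]
    - [0,0,0,0,0,0,1]
    - [0,0,0,0,0,0,1]
    - [0,0,0,0,0,0,1]
    - [0,0,0,0,0,0,1]
    - [0,0,0,0,0,0,1]

```text
time_s: 12.75
tool_pos: [0.4283, 0.2231, 0.0097]
tool_rot: [2.581, 1.79, 0.004]
contact_force: [-1.0, -1.1, 7.3]
finger_gap: 0.0426
grip_force: 60.8
```

Request:
servo_tool:
  targets:
    - [0,0,0,0,0,0,0]
    - [0,0,0,0,0,0,0]
    - [0,0,0,0,0,0,0]
    - [0,0,0,0,0,0,0]
    - [0,0,0,0,0,0,0]
    - [0,0,0,0,0,0.06,0]
    - [0,0,0,0,0,0.12,0]
    - [0,0,0,0,0,0.16,0]
    - [0,0,0,0,0,0.16,0]

```text
time_s: 13.5
tool_pos: [0.4294, 0.2236, 0.0921]
tool_rot: [2.58, 1.79, 0.009]
contact_force: [0.0, -0.6, 1.0]
finger_gap: 0.0854
grip_force: 0.0
```

Request:
servo_tool:
  targets:
    - [0,0,0.15,0,0,0,0]
    - [0,0,0.3,0,0,0,0]
    - [0,0,0.45,0,0,0,0]
    - [0,0,0.6,0,0,0,0]
    - [0,0,0.75,0,0,0,0]
    - [0,0,0.9,0,0,0,0]
    - [0,0,1,0,0,0,0]

```text
time_s: 14.08
tool_pos: [0.4271, 0.2228, 0.0875]
tool_rot: [-1.691, -2.647, 0.001]
contact_force: [0.1, -0.0, 0.7]
finger_gap: 0.0853
grip_force: 0.0
```

Request:
servo_tool:
  targets:
    - [0,0,0.15,0,0,0,0]
    - [0,0,0.3,0,0,0,0]
    - [0,0,0.45,0,0,0,0]
    - [0,0,0.6,0,0,0,0]
    - [0,0,0.75,0,0,0,0]
    - [0,0,0.9,0,0,0,0]
    - [0,0,1,0,0,0,0]
    - [0,0,1,0,0,0,0]

```text
time_s: 14.75
tool_pos: [0.4271, 0.2228, 0.0876]
tool_rot: [-0.554, -3.092, 0.001]
contact_force: [0.4, -0.5, 0.2]
finger_gap: 0.0855
grip_force: 0.0
```

Request:
servo_tool:
  targets:
    - [0,0,0,0,0,-0.06,0]
    - [0,0,0,0,0,-0.11,0]
    - [0,0,0,0,0,-0.15,0]
    - [0,0,0,0,0,-0.16,0]
    - [0,0,0,0,0,-0.16,1]
    - [0,0,0,0,0,-0.16,1]
    - [0,0,0,0,0,-0.16,1]
    - [0,0,0,0,0,-0.16,1]
    - [0,0,0,0,0,-0.16,1]
    - [0,0,0,0,0,-0.16,1]

```text
time_s: 15.58
tool_pos: [0.4283, 0.2231, 0.0099]
tool_rot: [0.559, 3.089, 0.002]
contact_force: [-1.9, -1.1, 6.3]
finger_gap: 0.0438
grip_force: 60.3
```

Request:
servo_tool:
  targets:
    - [0,0,0,0,0,0.04,1]
    - [0,0,0,0,0,0.1,1]
    - [0,0,0,0,0,0.17,1]
    - [0,0,0,0,0,0.23,1]
    - [0,0,-0.14,0,0,0.26,1]
    - [0,0,-0.28,0,0,0.26,1]
    - [0,0,-0.42,0,0,0.26,1]
    - [0,0,-0.56,0,0,0.26,1]
    - [0,0,-0.7,0,0,0.26,1]

```text
time_s: 16.33
tool_pos: [0.4275, 0.223, 0.1394]
tool_rot: [1.385, 2.818, 0.002]
contact_force: [0.3, -0.8, -2.2]
finger_gap: 0.0436
grip_force: 61.6
```

Request:
servo_tool:
  targets:
    - [0,0,-0.14,0.04,-0.03,0,1]
    - [0,0,-0.28,0.09,-0.068,0,1]
    - [0,0,-0.42,0.14,-0.106,0,1]
    - [0,0,-0.56,0.19,-0.144,0,1]
    - [0,0,-0.7,0.24,-0.182,0,1]
    - [0,0,-0.84,0.29,-0.22,0,1]
    - [0,0,-0.98,0.33,-0.25,0,1]
    - [0,0,-0.99,0.356,-0.27,0,1]
    - [0,0,-0.99,0.356,-0.27,0,1]

```text
time_s: 17.08
tool_pos: [0.6079, 0.0856, 0.1384]
tool_rot: [2.348, 2.086, 0.001]
contact_force: [-1.1, -0.5, -2.2]
finger_gap: 0.0434
grip_force: 61.7
```

Request:
servo_tool:
  targets:
    - [0,0,-0.14,0,0,0,1]
    - [0,0,-0.28,0,0,0,1]
    - [0,0,-0.42,0,0,0,1]
    - [0,0,-0.499,0,0,0,1]
    - [0,0,-0.499,0,0,-0.03,1]
    - [0,0,-0.499,0,0,-0.05,1]
    - [0,0,-0.499,0,0,-0.06,1]
    - [0,0,-0.499,0,0,-0.06,1]

```text
time_s: 17.75
tool_pos: [0.6043, 0.0881, 0.1072]
tool_rot: [-2.705, -1.595, 0.003]
contact_force: [-0.3, -0.4, -1.6]
finger_gap: 0.0433
grip_force: 61.7
```

```bash
python3 shot.py w6;python3 -c "
from h import *
im=cams.camera('top'); cv2.imwrite('pics/top6.png',im)
a=cv2.imread('pics/w6.png')[60:400,120:520]
s=cams.camera('scene')[120:260,300:440]
o=np.zeros((400,800,3),np.uint8);o[:340,:400]=a;o[:,400:]=cv2.resize(s,(400,400),interpolation=2);cv2.imwrite('pics/c6.png',o)"
```

```text
17.75 [0.6043 0.0881 0.1072] [-2.705 -1.595  0.003] [0.01 0.4  0.01 1.18 0.   2.08]
```

View pics/c6.png

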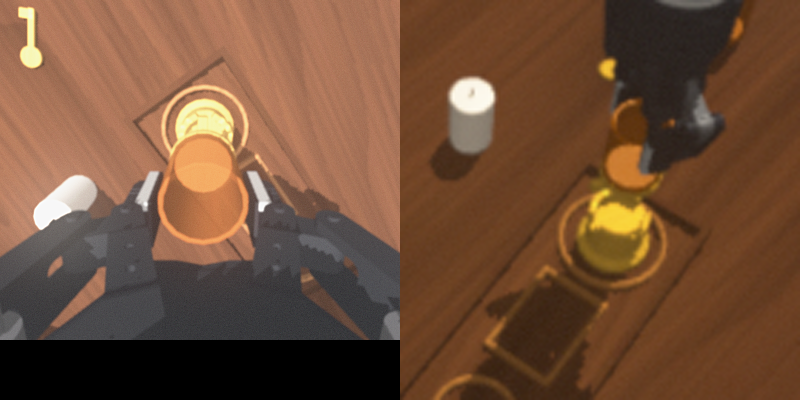

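The shade is held upright above the foot, well aligned. Lowering to just above the rim, then slowly in.

Request:
servo_tool:
  targets:
    - [0,0,0,0,0,-0.03,1]
    - [0,0,0,0,0,-0.055,1]
    - [0,0,0,0,0,-0.075,1]
    - [0,0,0,0,0,-0.085,1]
    - [0,0,0,0,0,-0.088,1]
    - [0,0,0,0,0,-0.088,1]
    - [0,0,0,0,0,-0.088,1]

```text
time_s: 18.48
tool_pos: [0.6058, 0.0879, 0.0649]
tool_rot: [2.707, 1.594, 0.001]
contact_force: [0.8, -0.0, -0.8]
finger_gap: 0.0437
grip_force: 61.7
```

Request:
servo_tool:
  targets:
    - [0,0,0,0,0,-0.003,1]
    - [0,0,0,0,0,-0.006,1]
    - [0,0,0,0,0,-0.009,1]
    - [0,0,0,0,0,-0.011,1]
    - [0,0,0,0,0,-0.011,1]

```text
time_s: 18.9
tool_pos: [0.6053, 0.0879, 0.0585]
tool_rot: [-2.707, -1.594, 0.0]
contact_force: [0.1, 0.1, -2.3]
finger_gap: 0.0434
grip_force: 61.7
```

Request:
servo_tool:
  targets:
    - [0,0,0,0,0,-0.003,1]
    - [0,0,0,0,0,-0.006,1]
    - [0,0,0,0,0,-0.009,1]
    - [0,0,0,0,0,-0.01,1]
    - [0,0,0,0,0,-0.01,1]

```text
time_s: 19.32
tool_pos: [0.6053, 0.0879, 0.0536]
tool_rot: [-2.707, -1.594, 0.0]
contact_force: [-0.4, -0.2, -1.2]
finger_gap: 0.0435
grip_force: 61.7
```

Request:
servo_tool:
  targets:
    - [0,0,0,0,0,-0.002,1]
    - [0,0,0,0,0,-0.004,1]
    - [0,0,0,0,0,-0.004,1]
    - [0,0,0,0,0,-0.004,1]

```text
time_s: 19.65
tool_pos: [0.6056, 0.088, 0.0529]
tool_rot: [2.706, 1.594, 0.002]
contact_force: [-2.9, 0.1, 7.6]
finger_gap: 0.0438
grip_force: 62.6
```

Request:
servo_tool:
  targets:
    - [0,0,0,0,0,0.002,1]
    - [0,0,0,0,0,0.002,0]
    - [0,0,0,0,0,0.002,0]
    - [0,0,0,0,0,0.002,0]
    - [0,0,0,0,0,0.002,0]
    - [0,0,0,0,0,0.002,0]
    - [0,0,0,0,0,0.06,0]
    - [0,0,0,0,0,0.12,0]
    - [0,0,0,0,0,0.19,0]
    - [0,0,0,0,0,0.25,0]

```text
time_s: 20.48
tool_pos: [0.6053, 0.0879, 0.1787]
tool_rot: [2.707, 1.594, 0.001]
contact_force: [0.3, 0.0, 0.2]
finger_gap: 0.0855
grip_force: 0.0
```

```bash
python3 - <<'E'
from h import *
im=cams.camera('scene')
a=cv2.resize(im[120:240,320:440],(480,480),interpolation=2)
# candle: white blob in original top image
t=cv2.imread('pics/top0.png'); hsv=cv2.cvtColor(t,cv2.COLOR_BGR2HSV)
w=((hsv[:,:,1]<50)&(hsv[:,:,2]>170)).astype(np.uint8); w[:225]=0; w[250:]=0; w[:,:265]=0; w[:,300:]=0
c=max(cv2.findContours(w,0,1)[0],key=cv2.contourArea); (u,v),r=cv2.minEnclosingCircle(c); print(u,v,r, unproj("top",[[u,v]],.06))
cv2.imwrite('pics/c7.png',a)
E
```

```text
281.1052551269531 236.05262756347656 8.945146560668945 [[0.44513938 0.09013435 0.06      ]]
```

View pics/c7.png

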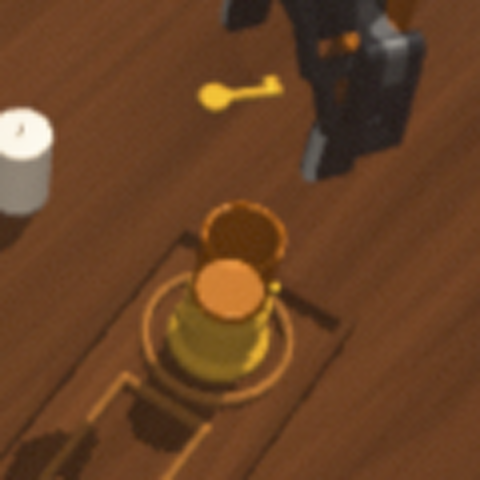

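The shade sits upright and low on the foot, lugs in the notches (one visible at (275,288)). Next the candle.

Request:
servo_tool:
  targets:
    - [0,0,0,-0.08,0.001,0,0]
    - [0,0,0,-0.16,0.002,0,0]
    - [0,0,0,-0.24,0.003,0,0]
    - [0,0,0,-0.31,0.003,0,0]
    - [0,0,0,-0.321,0.003,-0.05,0]
    - [0,0,0,-0.321,0.003,-0.13,0]
    - [0,0,0,-0.321,0.003,-0.21,0]
    - [0,0,0,-0.321,0.003,-0.28,0]
    - [0,0,0,-0.321,0.003,-0.33,0]
    - [0,0,0,-0.321,0.003,-0.354,0]

```text
time_s: 21.37
tool_pos: [0.4428, 0.0893, -0.0033]
tool_rot: [-2.705, -1.593, 0.005]
contact_force: [-1.0, 0.1, -0.3]
finger_gap: 0.0852
grip_force: 0.0
```

Request:
servo_tool:
  targets:
    - [0,0,0,0,0,0,0]
    - [0,0,0,0,0,0,1]
    - [0,0,0,0,0,0,1]
    - [0,0,0,0,0,0,1]
    - [0,0,0,0,0,0,1]
    - [0,0,0,0,0,0,1]
    - [0,0,0,0,0,0,1]

```text
time_s: 21.95
tool_pos: [0.4457, 0.0895, 0.0011]
tool_rot: [2.706, 1.594, 0.003]
contact_force: [-1.9, 0.2, 7.7]
finger_gap: 0.0362
grip_force: 59.0
```

Request:
servo_tool:
  targets:
    - [0,0,0,0,0,0.05,1]
    - [0,0,0,0,0,0.11,1]
    - [0,0,0,0,0,0.16,1]
    - [0,0,0,0.05,-0.053,0.18,1]
    - [0,0,0,0.1,-0.106,0.18,1]
    - [0,0,0,0.155,-0.165,0.18,1]
    - [0,0,0,0.21,-0.223,0.18,1]
    - [0,0,0,0.265,-0.282,0.18,1]
    - [0,0,0,0.32,-0.34,0.18,1]
    - [0,0,0,0.364,-0.387,0.18,1]

```text
time_s: 22.78
tool_pos: [0.6287, -0.1066, 0.0902]
tool_rot: [2.707, 1.592, 0.001]
contact_force: [1.5, -0.2, -0.6]
finger_gap: 0.036
grip_force: 60.4
```

Request:
servo_tool:
  targets:
    - [0,0,0,0,0,0,1]
    - [0,0,0,0,0,-0.04,1]
    - [0,0,0,0,0,-0.08,1]
    - [0,0,0,0,0,-0.12,1]
    - [0,0,0,0,0,-0.145,1]
    - [0,0,0,0,0,-0.158,1]
    - [0,0,0,0,0,-0.164,1]
    - [0,0,0,0,0,-0.166,1]
    - [0,0,0,0,0,-0.166,1]

```text
time_s: 23.53
tool_pos: [0.627, -0.1039, 0.0083]
tool_rot: [2.706, 1.594, 0.001]
contact_force: [-1.5, 0.3, 0.3]
finger_gap: 0.0361
grip_force: 60.9
```

Request:
servo_tool:
  targets:
    - [0,0,0,0,0,-0.002,1]
    - [0,0,0,0,0,-0.003,1]
    - [0,0,0,0,0,-0.003,1]
    - [0,0,0,0,0,-0.003,1]

```text
time_s: 23.87
tool_pos: [0.6272, -0.1039, 0.0081]
tool_rot: [2.705, 1.594, 0.003]
contact_force: [-7.1, 3.4, 16.3]
finger_gap: 0.0358
grip_force: 62.3
```

Request:
servo_tool:
  targets:
    - [0,0,0,0,0,0.003,1]
    - [0,0,0,0,0,0.003,0]
    - [0,0,0,0,0,0.003,0]
    - [0,0,0,0,0,0.003,0]
    - [0,0,0,0,0,0.003,0]
    - [0,0,0,0,0,0.003,0]
    - [0,0,0,0,0,0.06,0]
    - [0,0,0,0,0,0.12,0]
    - [0,0,0,0,0,0.19,0]
    - [0,0,0,0,0,0.25,0]

```text
time_s: 24.7
tool_pos: [0.6269, -0.1041, 0.1321]
tool_rot: [2.707, 1.594, 0.0]
contact_force: [0.5, 0.3, 0.7]
finger_gap: 0.0858
grip_force: 0.0
```

Request:
servo_tool:
  targets:
    - [0,0,0.15,-0.028,-0.075,0,0]
    - [0,0,0.3,-0.056,-0.15,0,0]
    - [0,0,0.45,-0.084,-0.225,0,0]
    - [0,0,0.6,-0.112,-0.3,0,0]
    - [0,0,0.767,-0.14,-0.375,0,0]
    - [0,0,0.767,-0.163,-0.44,0,0]
    - [0,0,0.767,-0.163,-0.44,0,0]
    - [0,0,0.767,-0.163,-0.44,-0.05,0]
    - [0,0,0.767,-0.163,-0.44,-0.1,0]

```text
time_s: 25.45
tool_pos: [0.5458, -0.3256, 0.0808]
tool_rot: [2.113, 2.321, 0.0]
contact_force: [0.7, 0.2, -0.1]
finger_gap: 0.0858
grip_force: 0.0
```

Request:
servo_tool:
  targets:
    - [0,0,0,0,0,-0.06,0]
    - [0,0,0,0,0,-0.12,0]
    - [0,0,0,0,0,-0.16,0]
    - [0,0,0,0,0,-0.182,0]
    - [0,0,0,0,0,-0.182,0]
    - [0,0,0,0,0,-0.182,1]
    - [0,0,0,0,0,-0.182,1]
    - [0,0,0,0,0,-0.182,1]
    - [0,0,0,0,0,-0.182,1]
    - [0,0,0,0,0,-0.182,1]

```text
time_s: 26.28
tool_pos: [0.5461, -0.3246, -0.0092]
tool_rot: [2.11, 2.324, 0.0]
contact_force: [-0.2, 0.7, 1.8]
finger_gap: 0.0323
grip_force: 60.2
```

Request:
servo_tool:
  targets:
    - [0,0,0,0,0,0,1]
    - [0,0,0,0,0,0,1]

```text
time_s: 26.45
tool_pos: [0.5461, -0.3247, -0.0092]
tool_rot: [2.111, 2.324, 0.0]
contact_force: [-0.6, -0.3, 6.4]
finger_gap: 0.0327
grip_force: 60.9
```

Request:
servo_tool:
  targets:
    - [0,0,0,0,0,0.05,1]
    - [0,0,0,0,0,0.11,1]
    - [0,0,0,0,0,0.18,1]
    - [0,0,0.016,0.005,0.022,0.22,1]
    - [0,0,0.016,0.018,0.08,0.22,1]
    - [0,0,0.016,0.034,0.151,0.22,1]
    - [0,0,0.016,0.05,0.222,0.22,1]
    - [0,0,0.016,0.066,0.293,0.22,1]
    - [0,0,0.016,0.082,0.364,0.22,1]
    - [0,0,0.016,0.098,0.435,0.22,1]

```text
time_s: 27.28
tool_pos: [0.5946, -0.105, 0.0999]
tool_rot: [2.097, 2.338, 0.001]
contact_force: [0.9, -0.3, -0.6]
finger_gap: 0.0322
grip_force: 60.0
```

Request:
servo_tool:
  targets:
    - [0,0,0,0.016,0.07,0,1]
    - [0,0,0,0.03,0.133,0,1]
    - [0,0,0,0.04,0.178,0,1]
    - [0,0,0,0.044,0.196,0,1]
    - [0,0,0,0.044,0.196,0,1]
    - [0,0,0,0.044,0.196,-0.05,1]
    - [0,0,0,0.044,0.196,-0.1,1]
    - [0,0,0,0.044,0.196,-0.14,1]
    - [0,0,0,0.044,0.196,-0.17,1]
    - [0,0,0,0.044,0.196,-0.17,1]

```text
time_s: 28.12
tool_pos: [0.6143, -0.01, 0.0113]
tool_rot: [-2.097, -2.334, 0.005]
contact_force: [-0.8, -0.7, -0.2]
finger_gap: 0.0323
grip_force: 60.0
```

Request:
servo_tool:
  targets:
    - [0,0,0,0,0,-0.015,1]
    - [0,0,0,0,0,-0.027,1]
    - [0,0,0,0,0,-0.034,1]
    - [0,0,0,0,0,-0.038,1]
    - [0,0,0,0,0,-0.038,1]
    - [0,0,0,0,0,-0.038,1]

```text
time_s: 28.62
tool_pos: [0.6168, -0.0093, -0.0022]
tool_rot: [2.096, 2.336, 0.001]
contact_force: [-7.0, -1.0, 16.0]
finger_gap: 0.0324
grip_force: 62.0
```

Request:
servo_tool:
  targets:
    - [0,0,0,0,0,0.004,1]
    - [0,0,0,0,0,0.004,0]
    - [0,0,0,0,0,0.004,0]
    - [0,0,0,0,0,0.004,0]
    - [0,0,0,0,0,0.004,0]
    - [0,0,0,0,0,0.004,0]
    - [0,0,0,0,0,0.06,0]
    - [0,0,0,0,0,0.14,0]
    - [0,0,0,0,0,0.22,0]
    - [0,0,0,0,0,0.3,0]

```text
time_s: 29.45
tool_pos: [0.6159, -0.0085, 0.1467]
tool_rot: [-2.097, -2.338, 0.001]
contact_force: [2.4, -0.6, -1.0]
finger_gap: 0.0855
grip_force: 0.0
```

Request:
servo_tool:
  targets:
    - [0,0,0,-0.08,0,0.06,0]
    - [0,0,0,-0.16,0,0.1,0]
    - [0,0,0,-0.24,0,0.1,0]
    - [0,0,0,-0.32,0,0.1,0]
    - [0,0,0,-0.4,0,0.1,0]
    - [0,0,0,-0.4,0,0.1,0]
    - [0,0,0,-0.4,0,0.1,0]

```text
time_s: 30.03
tool_pos: [0.4145, -0.0084, 0.1961]
tool_rot: [2.097, 2.337, 0.001]
contact_force: [0.5, 0.2, 0.3]
finger_gap: 0.0851
grip_force: 0.0
```

```bash
python3 - <<'E'
from h import *
t=cams.camera('top'); s=cams.camera('scene')
q=proj('top',[.0+.616,-.008,.03])[0].astype(int); print(q)
a=t[120:205,245:405]; b=s[150:310,270:430]
o=np.zeros((600,800,3),np.uint8)
o[:210,:400]=cv2.resize(a,(400,212),interpolation=2)[:210]
o[:400,400:]=cv2.resize(b,(400,400),interpolation=2)
o[215:465,:400]=cv2.resize(t[130:280,140:380],(400,250),interpolation=2)
c=s[160:220,350:410]
o[400:600,400:600]=cv2.resize(s[165:225,345:405],(200,200),interpolation=2)
cv2.imwrite('pics/fin.png',o)
# shade rim centre check: expected rim/centre pixel in the top view
for z in(.041,.113): print(z,proj('top',[.6055,.088,z]))
E
```

```text
[325 159]
0.041 [[282.7383772  163.92425124]]
0.113 [[279.50266188 158.98689867]]
```

View pics/fin.png

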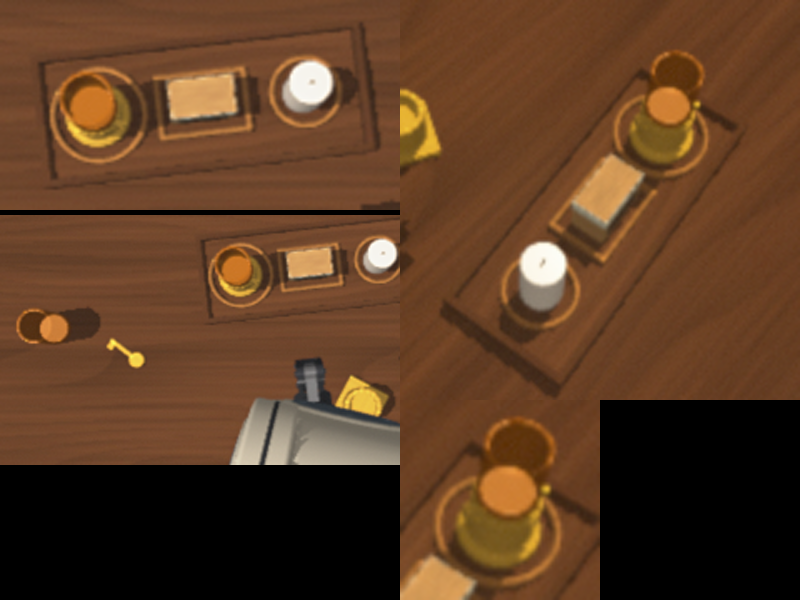

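All items are in their wells and upright: the shade seated on the foot at (95,105), match box at (202,97) and candle at (307,85). The candlestick and tumbler are unmoved. Handing in.

```bash
python3 -c "
from workcell import manip
print(manip.close_job())"
```

```text
the job is handed in; nothing more can be done
None
```

I handed the job in at about 30 s of arm time: the foot is in the large well with the shade's lugs seated in its notches, the candle and match box are upright in their wells, and the candlestick and tumbler were left untouched. I judged the seating from contact heights and the final pictures; the hand-in gave no verdict.

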